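# Finish the chocolate tin pyramid and put in its back panel

## Robot

A 6-joint arm with a two-finger parallel gripper is mounted at the origin on the work surface. World frame = base frame: x ahead of the robot, y to its left, z up, the work surface at z = 0. Lengths are in mm, angles in rad, forces in N, time in s.
With the tool pointing down it reaches from about 400 to 925 mm from the base axis. Payload 12.5 kg.
Tool frame: the origin (TCP) lies midway between the tips of the shut fingers; the grasp point (between the pads) lies 19 mm behind it; z points along the fingers, y is the line along which they close (so a half turn about z gives the same grasp; the last joint's range is limited). The gripper opens to 95 mm and grips with 3 to 60 N. Pads are 20 mm wide; open, the fingers measure 119 mm over their backs; the gripper's body (75 mm by 180 mm) begins 59 mm behind the grasp point.
Start: joints at [1, 0.491, 1.559, -0, 1.092, -0.106], TCP at [280.14, 558.72, 214.661] pointing down, gripper open.
Joint ranges: [-3.1, 3.1], [-0.84, 2.19], [0.05, 2.79], [-1.13, 4.28], [0.06, 2.93], [-2.69, 2.69]. Speed limits (rad/s): [2.22, 2.22, 2.79, 3.14, 3.14, 3.14].

## Interface

Orientations are given as [roll, pitch, yaw] about the fixed x, y, z axes, in that order (R = Rz(yaw) Ry(pitch) Rx(roll)).
In Python, from cell import env gives the robot as it stands.
- The arm moves only by the tool carry_out, never from a script. Its argument "series" is a list of rows, each a list of 4 numbers: the shift along the world's x, y, z normalised to -1 to 1, where 1 is 5 cm, then the turn about the world's z normalised to -1 to 1, where 1 is 6 degrees. In form: [[x, y, z, turn], ...]. A call has exactly 5 rows; each row shifts and turns the commanded pose from where the row before left it; what a row does not reach is not made up. A row lasts 1/10 s, in which the tool goes at most 50 mm and 8.59 degrees, less where a joint would pass 70% of its speed; a pose out of reach is approached as far as the arm can. A call with a number of a shift or a turn outside -1 to 1 is refused whole. A call with a gripper value outside its range is refused whole. "fingers" is the closure, from -1 (fully open) to 1 (shut), set as the call begins (left out, the last holds). The fingers move at their own pace and stop on an object; the grip force is fixed at half the most. Time passes only in rows, so rows that do not move let the fingers close, or fill a call up. It gives the time, the measured TCP pose, the force, the opening and the grip force at its end, in the units of the state.
- env.state(): the state, without advancing time (a new reading comes with each control period).
- env.read_camera(name): name is "side" or "top" or "wrist"; returns the picture (384x512x3 uint8, red, green, blue); there is no depth.
- env.calibration(name): a dict with "K" (3x3 intrinsics, pixels), "dist" ([k1, k2, p1, p2, k3] as OpenCV has them; the pictures are not rectified), "pose" (4x4, takes a point from camera to world coordinates). Camera axes: x right, y down, z forward; pixel columns grow to the right and rows downward; lengths in mm; the calibration is good to about 2 mm. A picture is of the moment at which its call begins: read the wrist's pose just before it. calibration takes no time and is no camera call; for the wrist camera it gives the pose at the moment of the call.
- env.job_done(): hands the job in; it is judged then, once.
Trained networks look in the newest picture that a camera, given by its name, has taken for a name from the list of things; names that differ only in an ending like _2 or _b are one class to them, and where a whole thing is asked for, a point or a joint stands for the part that bears it (a point fixed in the world has none). Each returns a list of dicts, best first, with "conf" (0 to 1); they miss things now and then, are a little off and sometimes report something else, mostly with a low value. They report only what shows in the picture. A call takes as long as a camera call. They do not tell look-alikes from the thing itself.
- env.look_for(camera, label): "position" ([row, column] as shares, 0 to 1, of the picture: columns of its width, rows of its height, amid what is visible of it).
The state is a dict: "t": time; "joints": joint angles; "qvel": joint speeds; "tau": joint torques, N m; "eef_pos": TCP position; "tcp_rot": TCP orientation; "ft_force": force on the tool from outside, world axes, zero at the start; "moment": the same for the moment, N m; "opening": opening from 0.0 (shut) to 1.0 (fully open); "grip_force": force on a finger pad.
Only numpy, scipy, OpenCV 4.12 (cv2) and the standard library are available. Lean on these libraries where they do the work, as an engineer would, in place of code of your own. Each camera call takes 0.05 s, during which the arm holds its last target. There are 200 camera calls.

## Task

Finish the pyramid of chocolate tins on the white display stand: lay the brown tin from the wooden rack into the empty gap of the second row, then saddle the gold tin on top as the crown, all tins lying square and in line with those below. Last, take the blue panel from its grey holder and slide it upright all the way down into the wooden slot along the stand's edge, at the ends of the tins. Leave the green tin and everything else where they are.

Things in the scene. Friction and masses are not known exactly. Their poses are not given: they have to be found in the camera images.
- stand: white display stand, fixed, plate 135 x 176 x 8 mm; origin on the table under the middle of the pyramid; x along the tins towards the panel slot, y across the row, z up. All tins at x = 0. Bottom row in grooves at y = -46, 0, +46, centres at z = 30 mm; second row at y = -23, +23, z = 67.5; crown at y = 0, z = 105
- stand_gap (a point): centre of the empty second-row place (stand x = 0, y = -23, z = 67.5 mm): where the centre of the brown tin must come; axes as the stand
- stand_top (a point): centre of the crown place (stand x = 0, y = 0, z = 105 mm): where the centre of the gold tin must come; axes as the stand
- stand_slot (a point): middle of the floor of the stand's wooden slot (stand x = 64, y = 0, z = 8 mm); slot 11 mm wide in x, 128 mm long in y, 30 mm deep with a flared mouth whose lips end 37 mm above the floor; axes as the stand
- brown_tin: brown tin with cream band in the wooden rack, a lying chocolate tin, cylinder 44 mm in diameter and 54 mm long; origin at the tin's centre, x along its axis (it may have rolled about x)
- gold_tin: gold tin with cream band in the wooden rack, a lying chocolate tin, cylinder 44 mm in diameter and 54 mm long; origin at the tin's centre, x along its axis (it may have rolled about x)
- green_tin: green tin with cream band in the wooden rack, to be left there, a lying chocolate tin, cylinder 44 mm in diameter and 54 mm long; origin at the tin's centre, x along its axis (it may have rolled about x)
- second_tin: brown tin already lying in the second row at stand y = +23 mm, a lying chocolate tin, cylinder 44 mm in diameter and 54 mm long; origin at the tin's centre, x along its axis (it may have rolled about x)
- base_tin0: brown tin of the bottom row at stand y = -46 mm, a lying chocolate tin, cylinder 44 mm in diameter and 54 mm long; origin at the tin's centre, x along its axis (it may have rolled about x)
- base_tin1: brown tin of the bottom row at stand y = 0 mm, a lying chocolate tin, cylinder 44 mm in diameter and 54 mm long; origin at the tin's centre, x along its axis (it may have rolled about x)
- base_tin2: brown tin of the bottom row at stand y = 46 mm, a lying chocolate tin, cylinder 44 mm in diameter and 54 mm long; origin at the tin's centre, x along its axis (it may have rolled about x)
- rack: wooden rack, fixed, plate 70 x 215 x 8 mm with 6 mm ribs; holds three tins side by side 66 mm apart along its y, their axes along its x, centres 30 mm above the table; origin on the table under its middle
- holder: grey block, fixed, 70 x 146 mm, with an upright slot (10.5 mm wide, 30 mm deep, floor 8 mm above the table, lips up to 45 mm above the table) in which the panel waits; origin on the table under the slot's middle, y along the slot
- panel: blue display panel with cream and gold decoration, 8 mm thick (its x), 120 mm wide (its y), 160 mm tall (its z), the same either way round; origin at the middle of its lower edge; starts upright in the holder (may lean a few degrees) with its top 168 mm above the table
- bowl: clear bowl, 170 mm across and 80 mm high, origin at its foot
- spray_bottle: spray bottle with red head, 203 mm high, 76 mm across, origin at its foot
- scraper: black scraper with white handle lying flat, 75 x 110 x 16 mm, origin under its middle
- jar: amber jar, 60 mm across, 75 mm high, origin at its foot
- mould: clear chocolate mould lying flat, 135 x 275 x 22 mm, origin under its middle
Not all that is in view belongs to the job. Of the things that look like the panel, the smallest one is meant.

How it is judged:
By the outcome, as a careful person would: the job done as asked, in the order asked, and still so for the second after the job is handed in, with the robot touching nothing.
It also fails if it takes over 67 s, if anything falls off the work surface, if the arm or the gripper's body presses on something with over 40 N, if the wrist force passes 120 N, or if a joint passes its speed limit or range.

## Working session

There is one attempt and no reset: what is moved stays moved. The work goes in short steps, Python scripts to look and compute and a tool call to move; the robot and the scene stay as the last step left them, time stands still between calls to the robot, and variables do not carry over. Pictures are saved under pics/ and viewed, at most 10 in all, crops included, and the job is handed in when it is done.

Besides the shell and the picture viewer there is one more tool, called after "Request:" as name(argument=value, ...), one argument or row to a line, values as JSON. carry_out: Moves the arm, as the interface text tells. Its arguments: {"type":"object","properties":{"series":{"type":"array","items":{"type":"array","items":{"type":"number","minimum":-1,"maximum":1}}},"fingers":{"type":"number"}},"required":["series"]}

```bash
mkdir -p pics; ls
python3 - <<'E'
from cell import env
import cv2,numpy as np
s=env.state();print({k:s[k] for k in('t','eef_pos','tcp_rot','opening','joints')})
ims=[]
for c in('side','top','wrist'):
    im=env.read_camera(c);cv2.imwrite(f'pics/{c}0.png',im[:,:,::-1])
    k=env.calibration(c);print(c,np.round(k['K'],1).tolist(),k['dist'],np.round(k['pose'],3).tolist())
    for l in('stand','brown_tin','gold_tin','green_tin','rack','holder','panel'):
        print(l,[(round(d['conf'],2),round(d['position'][1]*512),round(d['position'][0]*384)) for d in env.look_for(c,l)])
print(env.state()['t'])
E
```

```text
pics
{'t': 0.0, 'eef_pos': array([279.98889754, 558.49087257, 214.03919327]), 'tcp_rot': array([-3.14042138e+00, -9.65778101e-05,  2.67680901e+00]), 'opening': 1.0015487372762426, 'joints': array([ 1.00041662e+00,  4.91588469e-01,  1.55946281e+00, -3.08901498e-05,
        1.09171630e+00, -1.05581857e-01])}
side [[346.6, 0.0, 260.0], [0.0, 346.6, 190.6], [0.0, 0.0, 1.0]] [-0.06295353  0.          0.          0.          0.        ] [[0.867, -0.403, 0.292, 215.635], [-0.497, -0.682, 0.536, -544.123], [-0.017, -0.61, -0.792, 891.467], [0.0, 0.0, 0.0, 1.0]]
stand [(0.77, 238, 154)]
brown_tin [(0.75, 276, 266)]
gold_tin [(0.7, 261, 248)]
green_tin [(0.92, 293, 286)]
rack [(0.77, 279, 280)]
holder [(0.56, 328, 242)]
panel [(0.94, 338, 217), (0.92, 216, 308), (0.75, 203, 205)]
top [[453.6, 0.0, 263.7], [0.0, 453.6, 189.6], [0.0, 0.0, 1.0]] [-0.0402132  0.         0.         0.         0.       ] [[0.029, -0.997, 0.069, 414.276], [-1.0, -0.028, 0.013, 19.819], [-0.011, -0.069, -0.998, 1713.503], [0.0, 0.0, 0.0, 1.0]]
stand [(0.79, 211, 187)]
brown_tin [(0.67, 210, 187), (0.56, 331, 217)]
gold_tin [(0.58, 312, 215)]
green_tin [(0.44, 347, 215), (0.37, 210, 185)]
rack [(0.81, 325, 218)]
holder [(0.63, 326, 169), (0.19, 212, 197), (0.18, 208, 187)]
panel [(0.93, 351, 267), (0.7, 335, 161)]
wrist [[332.3, 0.0, 255.6], [0.0, 332.3, 188.9], [0.0, 0.0, 1.0]] [-0.07355277  0.          0.          0.          0.        ] [[0.449, 0.867, 0.218, 220.489], [0.894, -0.435, -0.11, 589.017], [-0.0, 0.244, -0.97, 383.936], [0.0, 0.0, 0.0, 1.0]]
stand []
brown_tin []
gold_tin []
green_tin []
rack []
holder []
panel []
1.2
```

Run:
```python
import cv2
a=cv2.imread('pics/top0.png')[110:300,160:400];cv2.imwrite('pics/top0c.png',cv2.resize(a,(720,570),interpolation=cv2.INTER_CUBIC))
a=cv2.imread('pics/side0.png')[90:360,150:400];cv2.imwrite('pics/side0c.png',cv2.resize(a,None,fx=2.2,fy=2.2,interpolation=cv2.INTER_CUBIC))
```

```text
(no output)
```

View pics/top0c.png

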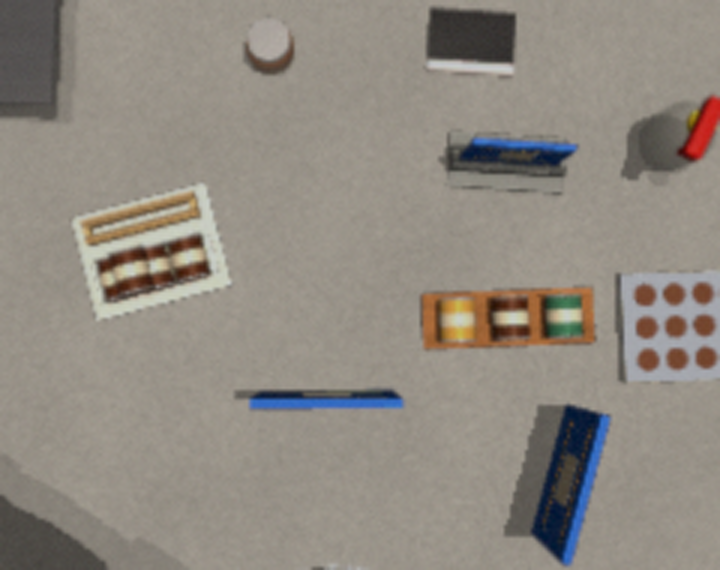

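View pics/side0c.png

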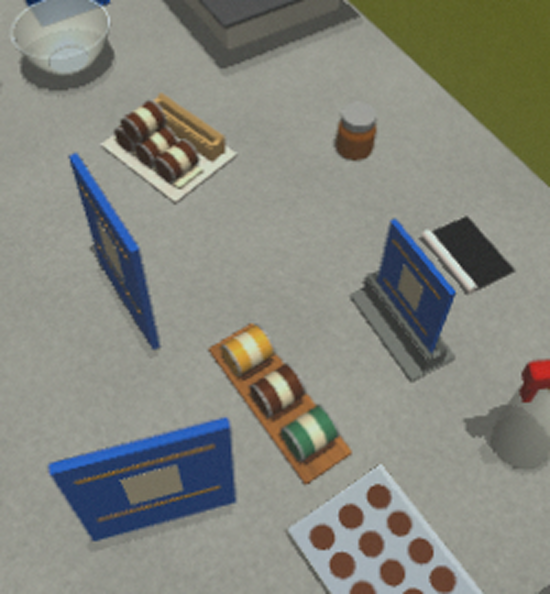

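```bash
cat > h.py <<'E'
from cell import env
import cv2,numpy as np
def cal(c):
    k=env.calibration(c);return k['K'],np.array(k['dist']),np.linalg.inv(k['pose'])
def proj(C,P):
    K,d,T=C;return cv2.projectPoints(np.float64(P).reshape(-1,1,3),cv2.Rodrigues(T[:3,:3])[0],T[:3,3],K,d)[0][:,0]
def ray(C,uv,z):
    K,d,T=C;p=cv2.undistortPoints(np.float64(uv).reshape(-1,1,2),K,d)[:,0]
    M=np.linalg.inv(T);D=np.c_[p,np.ones(len(p))]@M[:3,:3].T
    return M[:3,3]+D*((z-M[2,3])/D[:,2:])
def rect(im,C,x0,x1,y0,y1,z,s=0.5):
    # ortho picture on plane z: rows = x decreasing, columns = y decreasing, s mm per pixel
    X,Y=np.meshgrid(np.arange(x1,x0,-s),np.arange(y1,y0,-s),indexing='ij')
    m=proj(C,np.stack([X,Y,0*X+z],-1)).reshape(*X.shape,2).astype(np.float32)
    return cv2.remap(im,m[...,0],m[...,1],cv2.INTER_LINEAR)
E
python3 - <<'E'
from h import *
C=cal('top')
def f(n,px,z):print(n,np.round(ray(C,[(160+a/3,110+b/3) for a,b in px],z)[:,:2]).tolist())
f('stand corners',[(74,218),(205,185),(230,285),(98,320)],8)
f('rack corners',[(422,293),(593,289),(595,342),(426,350)],8)
f('holder',[(448,130),(564,138),(564,192),(446,186)],30)
f('panel top',[(475,140),(578,147)],168)
f('bigpanels top',[(250,404),(403,404),(608,415),(568,562)],200)
f('spray,jar',[(710,125),(270,45)],100)
E
```

```text
stand corners [[550.0, 342.0], [596.0, 178.0], [471.0, 142.0], [422.0, 307.0]]
rack corners [[468.0, -99.0], [479.0, -313.0], [413.0, -316.0], [397.0, -105.0]]
holder [[671.0, -125.0], [665.0, -269.0], [597.0, -270.0], [601.0, -124.0]]
panel top [[639.0, -144.0], [635.0, -262.0]]
bigpanels top [[333.0, 102.0], [338.0, -67.0], [333.0, -294.0], [171.0, -253.0]]
spray,jar [[675.0, -432.0], [757.0, 97.0]]
```

Request:
carry_out(
  series=[
    [0.44,-0.6,0.3,-0.8],
    [0.44,-0.6,0.3,-0.8],
    [0.44,-0.6,0.3,-0.8],
    [0.44,-0.6,0.3,-0.8],
    [0.44,-0.6,0.3,-0.8],
  ],
  fingers=-0.35,
)

```text
t: 1.7
eef_pos: [390.8, 407.4, 290.4]
tcp_rot: [3.141, 0.0, 2.255]
ft_force: [0.6, 0.8, -0.0]
opening: 0.687
grip_force: 0.0
```

Request:
carry_out(
  series=[
    [0.44,-0.6,0.2,-0.8],
    [0.44,-0.6,0.2,-0.8],
    [0.44,-0.6,0.2,-0.8],
    [0.44,-0.6,0,-0.8],
    [0,0,0,0],
  ],
)

```text
t: 2.2
eef_pos: [480.2, 285.9, 319.9]
tcp_rot: [3.141, 0.001, 1.917]
ft_force: [-0.6, -0.3, 0.4]
opening: 0.675
grip_force: 0.0
```

Run:
```python
from h import *
s=env.state();print(s['t'],s['eef_pos'],s['tcp_rot'],s['opening'],s['qvel'].round(3))
C=cal('wrist');im=env.read_camera('wrist');cv2.imwrite('pics/w1.png',im[:,:,::-1]);np.save('w1.npy',np.array([C[0],C[2][:3,:3]]) )
import pickle;pickle.dump(C,open('w1.pkl','wb'))
r=rect(im,C,380,640,110,370,8,.5);cv2.imwrite('pics/w1r.png',r[:,:,::-1])
```

```text
2.2 [480.19701097 285.89604523 319.86552136] [3.14076715e+00 6.59837938e-04 1.91661101e+00] 0.6746547994046256 [ 0.064  0.001  0.015  0.02   0.001 -0.018]
```

View pics/w1r.png

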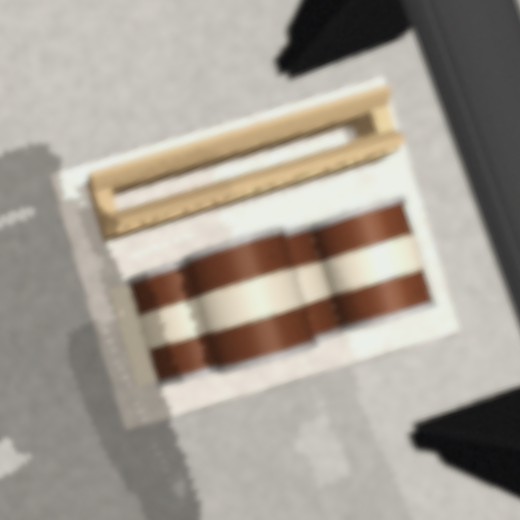

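```bash
cat > ov.py <<'E'
from h import *
import pickle
def tinpts(c,n=40):
    t=np.linspace(0,2*np.pi,n);o=[]
    for x in(-27,27):o.append(np.c_[0*t+x,22*np.cos(t),22*np.sin(t)]+c)
    return o
def box(x0,x1,y0,y1,z):return [np.array([(x0,y0,z),(x1,y0,z),(x1,y1,z),(x0,y1,z),(x0,y0,z)],float)]
def place(P,x,y,yaw):
    c,s=np.cos(yaw),np.sin(yaw);return P@np.array([[c,s,0],[-s,c,0],[0,0,1]])+[x,y,0]
def draw(im,C,curves,col,k=3,off=(0,0)):
    for P in curves:
        p=((proj(C,P)+.5-off)*k).astype(int);cv2.polylines(im,[p.reshape(-1,1,2)],False,col,1)
E
python3 - <<'E'
from ov import *
C=pickle.load(open('w1.pkl','rb'));im=cv2.imread('pics/w1.png')
pose=(505,240,np.radians(16))
cu=tinpts((0,-46,30))+tinpts((0,0,30))+tinpts((0,46,30))+tinpts((0,23,67.5))+box(58.5,69.5,-64,64,8)
p=proj(C,place(np.vstack(cu),*pose));a=np.floor(p.min(0)-25).astype(int);b=np.ceil(p.max(0)+25).astype(int);a=np.maximum(a,0)
z=cv2.resize(im[a[1]:b[1],a[0]:b[0]],None,fx=3,fy=3,interpolation=cv2.INTER_CUBIC)
draw(z,C,[place(c,*pose) for c in cu],(0,255,0),3,a);cv2.imwrite('pics/ov1.png',z);print(a,z.shape)
E
```

```text
[213 117] (438, 369, 3)
```

View pics/ov1.png

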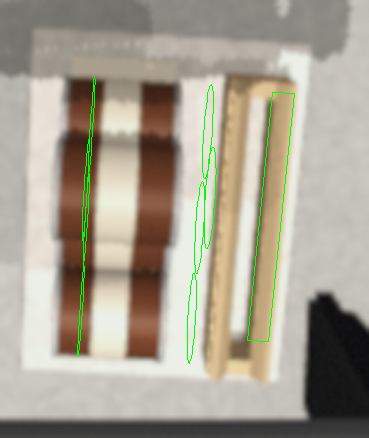

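```bash
cat > fit.py <<'E'
from ov import *
from scipy.optimize import minimize
def render(C,pose,tins,hw,shape,k=4,dz=0):
    m=np.zeros((shape[0]*k,shape[1]*k),np.uint8);t=np.linspace(0,2*np.pi,48)
    def seg(c,x0,x1,v):
        P=np.vstack([np.c_[0*t+x,22*np.cos(t),22*np.sin(t)] for x in(x0,x1)])+c
        p=(proj(C,place(P,*pose)+[0,0,dz])+.5)*k
        cv2.fillConvexPoly(m,cv2.convexHull(p.astype(np.int32)),v)
    for c in tins:
        c=np.array(c,float)
        seg(c,-27,27,255);seg(c,-hw,hw,0)
    return cv2.resize(m,None,fx=1/k,fy=1/k,interpolation=cv2.INTER_AREA)/255.
def fit(mask,C,pose,tins,hw=8,usedz=True):
    m=mask.astype(float)
    def cost(p):
        r=render(C,p[:3],tins,p[3],m.shape,dz=p[4] if usedz else 0);return np.abs(r-m).sum()
    best=None
    x=np.array([*pose,hw,0.])
    for d in(12,4,1):
        S=np.vstack([x]+[x+e for e in np.diag([d,d,d*.012,d*.3,d*1. if usedz else 1e-6])])
        x=minimize(cost,x,method='Nelder-Mead',options=dict(initial_simplex=S,xatol=.02,fatol=.05,maxfev=250)).x
    return x,cost(x)/m.sum()
E
python3 - <<'E'
from fit import *
C=pickle.load(open('w1.pkl','rb'));im=cv2.imread('pics/w1.png')
h=cv2.cvtColor(im,cv2.COLOR_BGR2HSV)
a=im.astype(int)
m=((h[...,1]>110)&(h[...,2]<190)&((h[...,0]<13)|(h[...,0]>172)))
n,l,st,_=cv2.connectedComponentsWithStats(m.astype(np.uint8));print([s.tolist() for s in st[1:] if s[4]>40])
mm=np.zeros_like(m);
for i in range(1,n):
    if st[i,4]>40: mm|=l==i
cv2.imwrite('pics/m1.png',mm*255)
T=[(0,-46,30),(0,0,30),(0,46,30),(0,23,67.5)]
for u in(False,True):
    x,c=fit(mm,C,(490,240,np.radians(16)),T,usedz=u);print(x.round(2),np.degrees(x[2]).round(2),round(c,3))
E
```

```text
[[233, 144, 14, 91, 887], [256, 145, 15, 91, 879]]
[4.9258e+02 2.3523e+02 2.8000e-01 9.3200e+00 0.0000e+00] 16.31 0.431
[ 4.9761e+02  2.1888e+02  2.9000e-01  1.0840e+01 -7.3010e+01] 16.47 0.176[ WARN:0@0.325] global loadsave.cpp:1063 imwrite_ Unsupported depth image for selected encoder is fallbacked to CV_8U.
```

Request:
carry_out(
  series=[
    [-0.2,-0.9,0,-0.3],
    [-0.2,-0.9,0,-0.3],
    [-0.2,-0.9,0,-0.3],
    [0,-0.9,0,-0.3],
    [0,-0.9,0,-0.3],
  ],
)

```text
t: 2.75
eef_pos: [447.3, 63.1, 319.9]
tcp_rot: [3.141, -0.0, 1.767]
ft_force: [1.5, 0.2, -0.0]
opening: 0.673
grip_force: 0.0
```

Request:
carry_out(
  series=[
    [0,-0.8,0,-0.3],
    [0,-0.8,0,-0.3],
    [0,-0.8,0,-0.3],
    [0,-0.8,0,-0.3],
    [0,0,0,0],
  ],
)

```text
t: 3.25
eef_pos: [448.2, -98.8, 319.5]
tcp_rot: [-3.142, 0.0, 1.637]
ft_force: [-0.4, -0.0, -0.3]
opening: 0.675
grip_force: 0.0
```

Run:
```python
from fit import *
s=env.state();print(s['t'],s['eef_pos'],s['tcp_rot'],s['opening'],abs(s['qvel']).max())
C=cal('wrist');im=env.read_camera('wrist');cv2.imwrite('pics/w2.png',im[:,:,::-1]);pickle.dump(C,open('w2.pkl','wb'))
for l in('brown_tin','gold_tin','green_tin','rack','holder','panel'):
        print(l,[(round(d['conf'],2),round(d['position'][1]*512),round(d['position'][0]*384)) for d in env.look_for('wrist',l)])
```

```text
3.25 [448.18465021 -98.83883506 319.48659564] [-3.14152772e+00  4.28979256e-04  1.63716430e+00] 0.6754922281994977 0.07128532186951785
brown_tin [(0.96, 247, 229)]
gold_tin [(0.96, 246, 182)]
green_tin []
rack [(0.8, 247, 202)]
holder [(0.79, 368, 210)]
panel [(0.92, 399, 219), (0.76, 149, 67)]
```

View pics/w2.png

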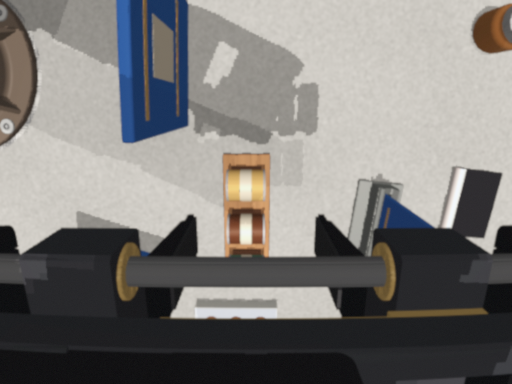

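Run:
```python
from fit import *
C1=pickle.load(open('w1.pkl','rb'));C2=pickle.load(open('w2.pkl','rb'))
for C in(C1,C2):
    M=np.linalg.inv(C[2]);print(M.round(3).tolist(),C[0].round(1).tolist(),C[1])
im=cv2.imread('pics/w1.png');
for r in(150,175,190,215,228):print(r,[tuple(int(v) for v in p) for p in im[r,226:280]])
im=cv2.imread('pics/w2.png')
for r in(182,):print(r,[tuple(int(v) for v in p) for p in im[r,218:276]])
```

```text
[[0.941, 0.328, 0.083, 458.307], [0.339, -0.912, -0.231, 349.893], [0.0, 0.245, -0.969, 489.088], [0.0, 0.0, 0.0, 1.0]] [[332.3, 0.0, 255.6], [0.0, 332.3, 188.9], [0.0, 0.0, 1.0]] [-0.07355277  0.          0.          0.          0.        ]
[[0.998, 0.064, 0.016, 445.096], [0.066, -0.967, -0.245, -30.915], [-0.0, 0.245, -0.97, 488.726], [0.0, 0.0, 0.0, 1.0]] [[332.3, 0.0, 255.6], [0.0, 332.3, 188.9], [0.0, 0.0, 1.0]] [-0.07355277  0.          0.          0.          0.        ]
150 [(214, 224, 232), (213, 224, 231), (213, 224, 231), (214, 224, 232), (213, 224, 232), (212, 222, 230), (204, 214, 222), (171, 179, 186), (133, 137, 142), (97, 102, 111), (58, 66, 89), (34, 49, 83), (26, 42, 77), (28, 44, 79), (31, 50, 89), (33, 51, 89), (29, 47, 84), (28, 44, 79), (29, 46, 83), (30, 48, 87), (44, 61, 94), (90, 107, 127), (137, 157, 169), (161, 181, 192), (165, 186, 198), (162, 183, 194), (149, 169, 180), (142, 162, 172), (143, 163, 174), (154, 175, 185), (148, 168, 179), (143, 162, 173), (137, 156, 168), (110, 127, 141), (63, 77, 96), (31, 45, 74), (26, 39, 71), (26, 38, 68), (23, 36, 67)
[... 4050 characters left out ...]
30), (119, 191, 229), (119, 191, 229), (120, 192, 229), (126, 194, 230), (159, 206, 233), (197, 223, 237), (206, 228, 239), (207, 228, 239), (208, 228, 239), (207, 228, 239), (208, 228, 239), (207, 228, 239), (207, 228, 239), (207, 228, 239), (207, 228, 239), (201, 225, 238), (174, 212, 234), (137, 197, 230), (120, 192, 229), (119, 192, 229), (119, 191, 229), (119, 192, 229), (119, 192, 229), (119, 192, 229), (119, 192, 229), (119, 191, 229), (120, 192, 229), (133, 190, 224), (162, 188, 207), (173, 184, 195), (151, 174, 197), (116, 155, 196), (100, 144, 193), (99, 142, 191), (121, 147, 182), (166, 175, 185), (177, 184, 188), (179, 185, 189), (180, 187, 190), (180, 187, 190), (179, 186, 189)]
```

```bash
cat > fit2.py <<'E'
from fit import *
def render(C,pose,tins,hw,hb,shape,k=4):
    m=np.zeros((shape[0]*k,shape[1]*k),np.uint8);t=np.linspace(0,2*np.pi,48)
    def seg(c,x0,x1,v):
        P=np.vstack([np.c_[0*t+x,22*np.cos(t),22*np.sin(t)] for x in(x0,x1)])+c
        cv2.fillConvexPoly(m,cv2.convexHull(((proj(C,place(P,*pose))+.5)*k).astype(np.int32)),v)
    for c in tins:
        c=np.array(c,float)
        seg(c,-hb,hb,255);seg(c,-27,-hb,0) if 0 else None;seg(c,-hw,hw,0)
    return cv2.resize(m,None,fx=1/k,fy=1/k,interpolation=cv2.INTER_AREA)/255.
def fit(soft,C,pose,tins,hw=9,hb=23.5):
    m=soft.astype(float)
    cost=lambda p:np.abs(render(C,p[:3],tins,p[3],p[4],m.shape)-m).sum()
    x=np.array([*pose,hw,hb])
    for d in(12,4,1):
        S=np.vstack([x]+[x+e for e in np.diag([d,d,d*.012,d*.2,d*.2])])
        x=minimize(cost,x,method='Nelder-Mead',options=dict(initial_simplex=S,xatol=.02,fatol=.05,maxfev=250)).x
    return x,cost(x)/m.sum()
E
python3 - <<'E'
from fit2 import *
def rep(n,r):x,c=r;print(n,x.round(2),'yaw',np.degrees(x[2]).round(2),'res',round(c,3))
C=pickle.load(open('w1.pkl','rb'));im=cv2.imread('pics/w1.png')
h=cv2.cvtColor(im,cv2.COLOR_BGR2HSV);m=((h[...,1]>110)&(h[...,2]<190)&((h[...,0]<13)|(h[...,0]>172)))
roi=np.zeros_like(m);roi[130:250,222:290]=1
T=[(0,-46,30),(0,0,30),(0,46,30),(0,23,67.5)]
rep('stand',fit(m&roi,C,(490,240,np.radians(16)),T))
C=pickle.load(open('w2.pkl','rb'));im=cv2.imread('pics/w2.png').astype(int)
h=cv2.cvtColor(im.astype(np.uint8),cv2.COLOR_BGR2HSV)
roi[:]=0;roi[160:204,225:268]=1
g=(h[...,1]>85)&(h[...,2]>195)&roi;print(g.sum())
rep('gold',fit(g,C,(440,-142,0.03),[(0,0,30)]))
roi[:]=0;roi[206:250,227:266]=1
g=(h[...,1]>110)&(h[...,2]<150)&((h[...,0]<13)|(h[...,0]>172))&roi;print(g.sum())
rep('brown',fit(g,C,(440,-208,0.03),[(0,0,30)]))
E
```

```text
stand [4.9210e+02 2.3684e+02 2.8000e-01 9.2400e+00 2.2290e+01] yaw 16.3 res 0.088
668
gold [ 4.3829e+02 -1.4825e+02  8.0000e-02  8.4900e+00  2.3610e+01] yaw 4.4 res 0.353
586
brown [ 4.4197e+02 -2.0413e+02  4.0000e-02  9.6300e+00  2.2220e+01] yaw 2.39 res 0.402
```

Request:
carry_out(
  series=[
    [0.3,-0.6,0,0],
    [0.3,-0.6,0,0],
    [0.2,-0.6,0,0],
    [0,0,0,0],
    [0,0,0,0],
  ],
)

```text
t: 4.1
eef_pos: [488.1, -185.7, 319.3]
tcp_rot: [-3.141, -0.001, 1.64]
ft_force: [0.9, -0.5, -0.1]
opening: 0.679
grip_force: 0.0
```

Run:
```python
from fit2 import *
s=env.state();print(s['t'],s['eef_pos'],s['tcp_rot'],s['opening'],abs(s['qvel']).max())
C=cal('wrist');im=env.read_camera('wrist');cv2.imwrite('pics/w3.png',im[:,:,::-1]);pickle.dump(C,open('w3.pkl','wb'))
cv2.imwrite('pics/w3c.png',cv2.resize(im[60:260,130:400,::-1],None,fx=2.9,fy=2.9,interpolation=cv2.INTER_CUBIC))
for c in((440,-142,30),(440,-208,30),(634,-197,8)):print(proj(C,c).round(1))
```

```text
4.1 [ 488.09794214 -185.68652599  319.28919454] [-3.14097628e+00 -6.76773792e-04  1.64017447e+00] 0.6789632733992517 0.018717658274333457
[[221.7 121.5]]
[[219.6 169.1]]
[[352.9 168. ]]
```

View pics/w3c.png

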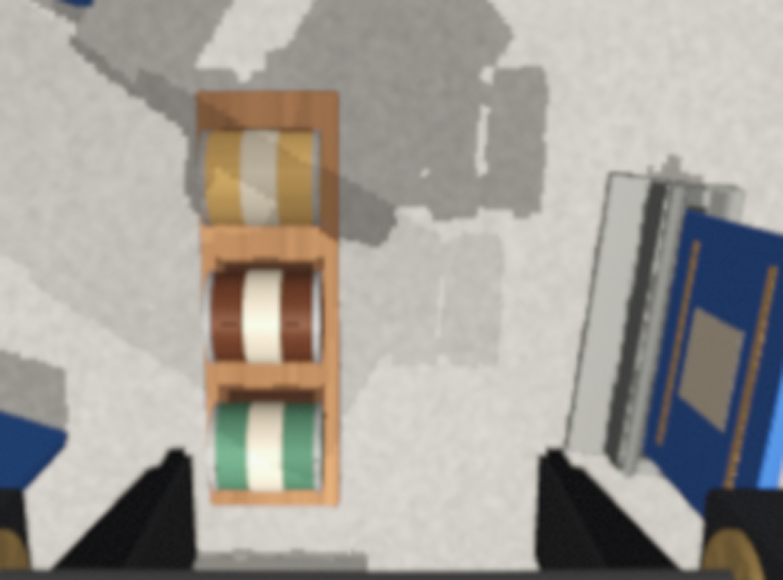

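Run:
```python
from fit2 import *
C=pickle.load(open('w3.pkl','rb'));im=cv2.imread('pics/w3.png')
U=lambda a:np.array(a)/2.9+[130,60]-.3
for n,(cx,t,b,l,r) in dict(gold=(258.5,130,226,203,322),brown=(263,268,362,209,322),green=(265.5,402,492,213,324)).items():
    m=(t+b)/2
    print(n,'x',ray(C,U((cx,m)),52)[0,:2].round(1),'ends',ray(C,U((l,m)),45)[0,:1].round(1),ray(C,U((r,m)),45)[0,:1].round(1),'y',ray(C,U((cx,m)),30)[0,1].round(1),ray(C,U((cx,m)),32)[0,1].round(1))
print('rack edge',ray(C,U([(196,92),(339,92),(212,503),(338,503)]),8)[:,:2].round(1).tolist())
h=cv2.cvtColor(im,cv2.COLOR_BGR2HSV);roi=np.zeros(h.shape[:2],bool)
def rep(n,r):x,c=r;print(n,x.round(2),'yaw',np.degrees(x[2]).round(2),'res',round(c,3))
roi[150:188,203:242]=1
g=(h[...,1]>110)&(h[...,2]<135)&((h[...,0]<13)|(h[...,0]>172))&roi;print(g.sum());rep('brown',fit(g,C,(440,-208,0.03),[(0,0,30)]))
roi[:]=0;roi[210-12:232,203:242]=1
g=(h[...,1]>60)&(h[...,0]>50)&(h[...,0]<95)&roi;print(g.sum());rep('green',fit(g,C,(440,-274,0.03),[(0,0,30)]))
roi[:]=0;roi[103:140,198:242]=1
g=(h[...,1]>90)&(h[...,0]>15.5)&(h[...,0]<30)&roi;print(g.sum());rep('gold',fit(g,C,(440,-142,0.03),[(0,0,30)]))
# panel/holder points (crop px): holder slot ends, panel face corners
print('holder top45',ray(C,U([(665,182),(628,470),(680,188)]),45)[:,:2].round(1).tolist())
print('block corners',ray(C,U([(610,173),(742,188),(566,452)]),8)[:,:2].round(1).tolist())
print('panel top near corner',ray(C,U([(690,212)]),168)[:,:2].round(1).tolist())
```

```text
gold x [ 438.4 -140.6] ends [412.4] [466.4] y -141.8 -141.7
brown x [ 443.2 -202.6] ends [417.2] [470.1] y -206.8 -206.4
green x [ 447.1 -266.4] ends [421.1] [474.8] y -273.8 -273.2
rack edge [[401.6, -103.8], [470.6, -99.4], [416.1, -314.8], [483.3, -310.0]]
541
brown [ 4.4130e+02 -2.0608e+02  6.0000e-02  8.5000e+00  2.1080e+01] yaw 3.23 res 0.378
522
green [ 4.4519e+02 -2.7173e+02  5.0000e-02  8.3400e+00  2.1300e+01] yaw 2.85 res 0.17
770
gold [ 4.3681e+02 -1.4174e+02  7.0000e-02  6.5400e+00  2.1980e+01] yaw 3.78 res 0.062
holder top45 [[622.5, -129.4], [624.0, -268.5], [629.8, -131.6]]
block corners [[606.0, -128.2], [673.1, -130.2], [601.3, -273.2]]
panel top near corner [[594.1, -135.4]]
```

Request:
carry_out(
  series=[
    [-0.18,-0.08,-0.9,0],
    [-0.18,-0.08,-0.9,0],
    [-0.18,-0.08,-0.9,0],
    [-0.18,-0.08,-0.9,0],
    [-0.2,-0.08,-0.9,0],
  ],
)

```text
t: 4.65
eef_pos: [441.8, -205.1, 93.9]
tcp_rot: [3.14, 0.001, 1.642]
ft_force: [1.2, -0.7, -0.1]
opening: 0.671
grip_force: 0.0
```

Request:
carry_out(
  series=[
    [0,0,-0.3,0],
    [0,0,-0.3,0],
    [0,0,0,0],
    [0,0,0,0],
    [0,0,0,0],
  ],
)

```text
t: 5.15
eef_pos: [442.6, -206.0, 65.7]
tcp_rot: [3.14, 0.001, 1.641]
ft_force: [0.4, -0.2, -0.4]
opening: 0.676
grip_force: 0.0
```

Request:
carry_out(
  series=[
    [0,0,-0.3,0],
    [0,0,-0.3,0],
    [0,0,-0.3,0],
    [0,0,-0.1,0],
    [0,0,0,0],
  ],
)

```text
t: 5.65
eef_pos: [442.2, -206.2, 14.9]
tcp_rot: [3.142, -0.0, 1.64]
ft_force: [0.4, 0.1, 0.8]
opening: 0.675
grip_force: 0.0
```

Request:
carry_out(
  series=[
    [0,0,0,0],
    [0,0,0,0],
    [0,0,0,0],
    [0,0,0,0],
    [0,0,0,0],
  ],
  fingers=0.2,
)

```text
t: 6.15
eef_pos: [442.4, -206.4, 15.4]
tcp_rot: [3.141, 0.001, 1.64]
ft_force: [0.4, 0.8, 7.7]
opening: 0.566
grip_force: 30.0
```

Request:
carry_out(
  series=[
    [0,0,0,0],
    [0,0,0.2,0],
    [0,0,0.3,0],
    [0,0,0.3,0],
    [0,0,0.0,0],
  ],
)

```text
t: 6.65
eef_pos: [442.8, -206.7, 56.6]
tcp_rot: [3.139, 0.002, 1.64]
ft_force: [0.2, 0.7, -1.9]
opening: 0.565
grip_force: 30.0
```

Request:
carry_out(
  series=[
    [0.22,0.3,0.5,0.41],
    [0.22,0.7,0.5,0.41],
    [0.22,0.9,0.5,0.41],
    [0.22,0.9,0.5,0.41],
    [0.22,0.9,0.5,0.41],
  ],
)

```text
t: 7.15
eef_pos: [495.4, -26.4, 176.6]
tcp_rot: [-3.141, -0.0, 1.856]
ft_force: [1.7, -0.9, -3.0]
opening: 0.566
grip_force: 30.0
```

Request:
carry_out(
  series=[
    [0,0.9,0,0],
    [0,0.9,0,0],
    [0,0.9,0,0],
    [0,0.5,0,0],
    [0,0,0,0],
  ],
)

```text
t: 7.65
eef_pos: [495.0, 134.6, 175.5]
tcp_rot: [-3.141, -0.0, 1.858]
ft_force: [0.6, -0.2, -1.2]
opening: 0.57
grip_force: 30.0
```

Request:
carry_out(
  series=[
    [0,0,0,0],
    [0,0,0,0],
    [0,0,0,0],
    [0,0,0,0],
    [0,0,0,0],
  ],
)

```text
t: 8.15
eef_pos: [495.6, 131.4, 175.9]
tcp_rot: [3.141, 0.0, 1.854]
ft_force: [0.4, -0.7, -0.8]
opening: 0.567
grip_force: 30.0
```

Run:
```python
from fit2 import *
s=env.state();print(s['t'],s['eef_pos'],s['tcp_rot'],s['opening'],abs(s['qvel']).max())
C=cal('wrist');im=env.read_camera('wrist');cv2.imwrite('pics/w4.png',im[:,:,::-1]);pickle.dump(C,open('w4.pkl','wb'))
pose=(492.1,236.8,np.radians(16.3));z=im[:,:,::-1].copy()
cu=tinpts((0,-46,30))+tinpts((0,0,30))+tinpts((0,46,30))+tinpts((0,23,67.5))+box(58.5,69.5,-64,64,38)+box(58.5,69.5,-64,64,8)+box(-45.5,89.5,-88,88,8)
z=cv2.resize(z,(768,576),interpolation=cv2.INTER_CUBIC)
draw(z,C,[place(c,*pose) for c in cu],(0,255,0),1.5)
p=s['eef_pos'];draw(z,C,[place(c,p[0],p[1],s['tcp_rot'][2]-np.pi/2)+[0,0,p[2]+14.8] for c in tinpts((0,0,0))],(255,0,255),1.5)
cv2.imwrite('pics/ov4.png',z)
```

```text
8.15 [495.57096692 131.38041362 175.91350396] [3.14147544e+00 4.53439962e-05 1.85377199e+00] 0.5674557018700369 0.004270687069914391
```

View pics/ov4.png

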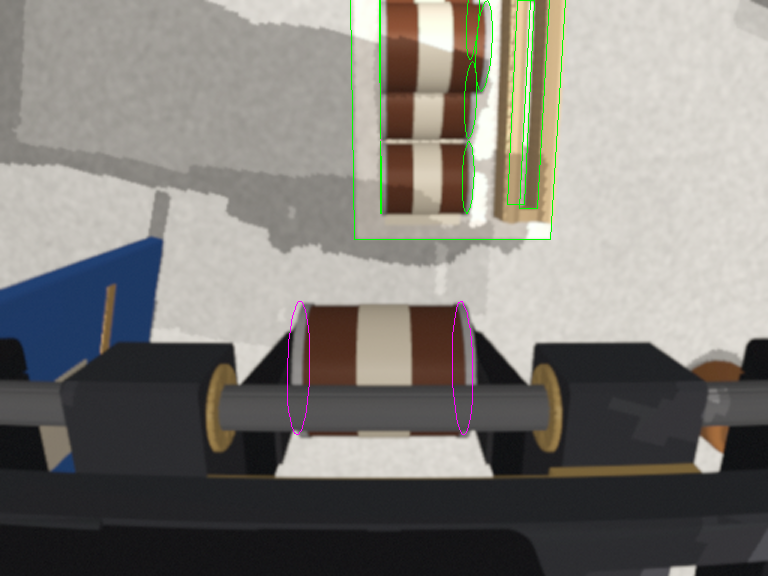

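Run:
```python
from fit2 import *
def rep(n,r):x,c=r;print(n,x.round(2),'yaw',np.degrees(x[2]).round(2),'res',round(c,3))
C=pickle.load(open('w4.pkl','rb'));im=cv2.imread('pics/w4.png')
h=cv2.cvtColor(im,cv2.COLOR_BGR2HSV);m=((h[...,1]>105)&(h[...,2]<190)&((h[...,0]<14)|(h[...,0]>172)))
roi=np.zeros_like(m);roi[:150,250:328]=1
T=[(0,-46,30),(0,0,30),(0,46,30),(0,23,67.5)]
rep('stand',fit(m&roi,C,(492,237,np.radians(16.3)),T,9,22.5))
roi[:]=0;roi[200:255,190:325]=1
mm=m&roi
# held tin: column extents of brown and cream at rows 210..250
for r in(215,230,245):
    c=np.where(mm[r])[0];d=np.where(np.diff(c)>8)[0];print(r,c.min(),c.max(),[(c[i],c[i+1]) for i in d])
    uv=[((c.min()+c.max())/2,r)];
    z=175.9+14.8+18
    P=ray(C,uv,z)[0];s=np.array([495.57,131.38]);a=1.854-np.pi/2;u=np.array([np.cos(a),np.sin(a)]);print('axial offset',(P[:2]-s)@u, 'lat',(P[:2]-s)@[-u[1],u[0]])
```

```text
stand [4.9270e+02 2.3707e+02 2.9000e-01 8.0100e+00 2.2590e+01] yaw 16.33 res 0.093
215 205 306 [(np.int64(237), np.int64(274))]
axial offset 1.1847057302081163 lat 21.558611485900173
230 203 308 [(np.int64(236), np.int64(275))]
axial offset 1.1805666342331058 lat 14.641503252409926
245 203 308 [(np.int64(236), np.int64(275))]
axial offset 1.1763111497308392 lat 7.541645899229384
```

Request:
carry_out(
  series=[
    [0.02,0.5,0,0],
    [0.02,0.66,0,0],
    [0,0.5,-0.4,0],
    [0,0,-0.6,0],
    [0,0,0,0],
  ],
)

```text
t: 8.7
eef_pos: [495.9, 214.9, 123.2]
tcp_rot: [-3.136, 0.0, 1.856]
ft_force: [-0.4, 0.8, -0.5]
opening: 0.566
grip_force: 30.0
```

Request:
carry_out(
  series=[
    [0,0,-0.4,0],
    [0,0,-0.4,0],
    [0,0,-0.2,0],
    [0,0,0,0],
    [0,0,0,0],
  ],
)

```text
t: 9.2
eef_pos: [498.0, 214.8, 76.8]
tcp_rot: [3.141, 0.0, 1.854]
ft_force: [0.2, -0.2, -2.0]
opening: 0.564
grip_force: 30.0
```

Request:
carry_out(
  series=[
    [0,0,-0.12,0],
    [0,0,-0.12,0],
    [0,0,-0.1,0],
    [0,0,-0.06,0],
    [0,0,0,0],
  ],
)

```text
t: 9.7
eef_pos: [497.3, 214.9, 55.4]
tcp_rot: [-3.141, 0.0, 1.855]
ft_force: [-0.4, 0.3, -1.7]
opening: 0.57
grip_force: 30.0
```

Request:
carry_out(
  series=[
    [0,0,-0.04,0],
    [0,0,-0.02,0],
    [0,0,0,0],
    [0,0,0,0],
    [0,0,0,0],
  ],
)

```text
t: 10.2
eef_pos: [497.5, 214.9, 53.0]
tcp_rot: [3.141, 0.0, 1.855]
ft_force: [-0.8, -0.5, -0.4]
opening: 0.567
grip_force: 30.0
```

Request:
carry_out(
  series=[
    [0,0,-0.03,0],
    [0,0,0,0],
    [0,0,0,0],
    [0,0,0,0],
    [0,0,0,0],
  ],
)

```text
t: 10.7
eef_pos: [497.7, 214.9, 52.8]
tcp_rot: [3.14, 0.0, 1.855]
ft_force: [-3.0, -3.2, 18.6]
opening: 0.565
grip_force: 30.0
```

Request:
carry_out(
  series=[
    [0,0,0.02,0],
    [0,0,0,0],
    [0,0,0,0],
    [0,0,0,0],
    [0,0,0,0],
  ],
  fingers=-0.35,
)

```text
t: 11.2
eef_pos: [497.4, 215.0, 52.2]
tcp_rot: [-3.141, 0.0, 1.855]
ft_force: [0.1, -0.3, 0.3]
opening: 0.676
grip_force: 0.0
```

Request:
carry_out(
  series=[
    [0,0,0.3,0],
    [0,0,0.6,0],
    [0,-0.3,0.6,0],
    [0,-0.6,0.6,0],
    [0,-0.6,0.4,0],
  ],
)

```text
t: 11.7
eef_pos: [497.7, 139.4, 179.2]
tcp_rot: [3.14, 0.0, 1.856]
ft_force: [0.7, 0.4, 0.3]
opening: 0.677
grip_force: 0.0
```

Request:
carry_out(
  series=[
    [0,0,0,0],
    [0,0,0,0],
    [0,0,0,0],
    [0,0,0,0],
    [0,0,0,0],
  ],
)

```text
t: 12.2
eef_pos: [497.2, 140.5, 176.7]
tcp_rot: [-3.14, -0.0, 1.856]
ft_force: [0.1, -0.1, 0.7]
opening: 0.672
grip_force: 0.0
```

Run:
```python
from fit2 import *
s=env.state();print(s['t'],s['eef_pos'],s['tcp_rot'],s['opening'],abs(s['qvel']).max())
C=cal('wrist');im=env.read_camera('wrist');cv2.imwrite('pics/w5.png',im[:,:,::-1]);pickle.dump(C,open('w5.pkl','wb'))
pose=(492.5,237.,np.radians(16.3));z=im[:,:,::-1].copy()
cu=tinpts((0,-46,30))+tinpts((0,-23,67.5))+tinpts((0,23,67.5))+box(58.5,69.5,-64,64,38)+box(-45.5,89.5,-88,88,8)
z=cv2.resize(z,(768,576),interpolation=cv2.INTER_CUBIC)
draw(z,C,[place(c,*pose) for c in cu],(0,255,0),1.5)
cv2.imwrite('pics/ov5.png',z)
```

```text
12.2 [497.23939013 140.52747019 176.69218794] [-3.14043082e+00 -1.88506773e-04  1.85568904e+00] 0.6717991563835629 0.0040882368612906944
```

View pics/ov5.png

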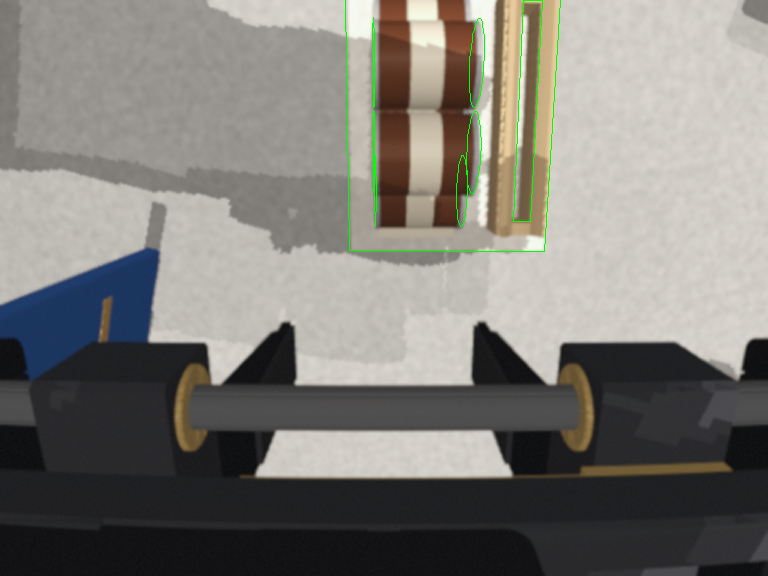

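Request:
carry_out(
  series=[
    [0,-0.6,0,0],
    [0,-0.9,0,-0.5],
    [0,-0.9,0,-0.6],
    [0,-0.9,0,-0.5],
    [-0.2,-0.9,0,-0.5],
  ],
)

```text
t: 12.75
eef_pos: [487.9, -71.6, 177.2]
tcp_rot: [3.141, 0.0, 1.633]
ft_force: [0.4, 0.2, -0.3]
opening: 0.673
grip_force: 0.0
```

Request:
carry_out(
  series=[
    [-0.5,-0.9,-0.2,0],
    [-0.5,-0.54,-0.8,0],
    [0,0,-0.9,0],
    [0,0,-0.3,0],
    [0,0,0,0],
  ],
)

```text
t: 13.25
eef_pos: [439.6, -137.5, 69.1]
tcp_rot: [-3.138, -0.002, 1.634]
ft_force: [-0.9, -0.5, 0.4]
opening: 0.678
grip_force: 0.0
```

Adjust (−3, −4) and descend 54 mm, then grip and lift.

Request:
carry_out(
  series=[
    [-0.06,-0.08,0,0],
    [0,0,-0.3,0],
    [0,0,-0.3,0],
    [0,0,0,0],
    [0,0,0,0],
  ],
)

```text
t: 13.75
eef_pos: [438.1, -141.9, 42.1]
tcp_rot: [3.141, 0.001, 1.635]
ft_force: [0.1, 0.4, -0.5]
opening: 0.681
grip_force: 0.0
```

Request:
carry_out(
  series=[
    [-0.02,0,-0.2,0],
    [0,0,-0.2,0],
    [0,0,-0.1,0],
    [0,0,0,0],
    [0,0,0,0],
  ],
)

```text
t: 14.25
eef_pos: [436.6, -141.8, 15.9]
tcp_rot: [-3.141, -0.0, 1.635]
ft_force: [-0.3, 0.3, -0.1]
opening: 0.673
grip_force: 0.0
```

Request:
carry_out(
  series=[
    [0,0,0,0],
    [0,0,0,0],
    [0,0,0,0],
    [0,0,0,0],
    [0,0,0,0],
  ],
  fingers=0.2,
)

```text
t: 14.75
eef_pos: [436.8, -141.9, 16.3]
tcp_rot: [3.141, 0.0, 1.635]
ft_force: [0.0, 0.1, 3.1]
opening: 0.568
grip_force: 30.0
```

Request:
carry_out(
  series=[
    [0,0,0,0],
    [0,0,0.2,0],
    [0,0,0.3,0],
    [0,0,0.3,0],
    [0,0,0.0,0],
  ],
)

```text
t: 15.25
eef_pos: [437.2, -142.0, 57.7]
tcp_rot: [3.139, 0.001, 1.635]
ft_force: [0.1, -0.5, -0.6]
opening: 0.567
grip_force: 30.0
```

Request:
carry_out(
  series=[
    [0.2,0,0.6,0.42],
    [0.2,0.3,0.6,0.42],
    [0.2,0.8,0.6,0.42],
    [0.2,0.9,0.4,0.42],
    [0.2,0.9,0.4,0.42],
  ],
)

```text
t: 15.75
eef_pos: [486.3, 3.4, 186.0]
tcp_rot: [3.141, 0.0, 1.856]
ft_force: [1.1, -0.8, -2.0]
opening: 0.567
grip_force: 30.0
```

Request:
carry_out(
  series=[
    [0.08,0.9,0,0],
    [0,0.9,0,0],
    [0,0.9,0,0],
    [0,0.9,0,0],
    [0,0.6,0,0],
  ],
)

```text
t: 16.25
eef_pos: [489.7, 214.6, 184.7]
tcp_rot: [-3.141, -0.0, 1.856]
ft_force: [-0.6, -0.2, -1.5]
opening: 0.566
grip_force: 30.0
```

Request:
carry_out(
  series=[
    [0,0.4,0,0],
    [0,0,0,0],
    [0,0,0,0],
    [0,0,0,0],
    [0,0,0,0],
  ],
)

```text
t: 16.75
eef_pos: [490.4, 231.1, 185.2]
tcp_rot: [-3.141, 0.0, 1.854]
ft_force: [-0.4, -0.8, -0.4]
opening: 0.568
grip_force: 30.0
```

Request:
carry_out(
  series=[
    [0.02,0.11,0,0],
    [0,0,-0.5,0],
    [0,0,-0.6,0],
    [0,0,-0.4,0],
    [0,0,-0.1,0],
  ],
)

```text
t: 17.25
eef_pos: [490.7, 237.1, 103.5]
tcp_rot: [-3.139, 0.0, 1.854]
ft_force: [0.7, 0.3, -1.1]
opening: 0.57
grip_force: 30.0
```

Request:
carry_out(
  series=[
    [0,0,-0.1,0],
    [0,0,0,0],
    [0,0,0,0],
    [0,0,0,0],
    [0,0,0,0],
  ],
)

```text
t: 17.75
eef_pos: [491.6, 237.6, 100.9]
tcp_rot: [3.14, -0.0, 1.855]
ft_force: [0.6, 0.0, -1.3]
opening: 0.57
grip_force: 30.0
```

Request:
carry_out(
  series=[
    [0,-0.01,-0.08,0],
    [0,0,-0.06,0],
    [0,0,-0.03,0],
    [0,0,0,0],
    [0,0,0,0],
  ],
)

```text
t: 18.25
eef_pos: [491.4, 237.0, 91.7]
tcp_rot: [3.142, -0.0, 1.855]
ft_force: [0.4, -0.4, -1.1]
opening: 0.569
grip_force: 30.0
```

Request:
carry_out(
  series=[
    [0,0,-0.02,0],
    [0,0,0,0],
    [0,0,0,0],
    [0,0,0,0],
    [0,0,0,0],
  ],
)

```text
t: 18.75
eef_pos: [491.5, 237.0, 91.3]
tcp_rot: [3.141, 0.0, 1.855]
ft_force: [-1.2, -1.5, 4.9]
opening: 0.569
grip_force: 30.0
```

Request:
carry_out(
  series=[
    [0,0,0,0],
    [0,0,0,0],
    [0,0,0,0],
    [0,0,0.2,0],
    [0,0,0.5,0],
  ],
  fingers=-0.35,
)

```text
t: 19.25
eef_pos: [490.6, 236.7, 125.2]
tcp_rot: [-3.138, 0.0, 1.855]
ft_force: [-0.5, 0.1, 0.1]
opening: 0.675
grip_force: 0.0
```

Request:
carry_out(
  series=[
    [0,0,0.7,0],
    [0,0,0.7,0],
    [0.2,-0.4,0.6,0],
    [0.3,-0.8,0.5,-0.6],
    [0.3,-0.8,0.5,-0.6],
  ],
)

```text
t: 19.75
eef_pos: [531.3, 136.2, 277.9]
tcp_rot: [3.14, 0.0, 1.728]
ft_force: [0.7, 0.3, -0.2]
opening: 0.675
grip_force: 0.0
```

Request:
carry_out(
  series=[
    [0.3,-0.8,0.3,-0.6],
    [0.3,-0.8,0.3,-0.6],
    [0.3,-0.8,0.2,-0.6],
    [0.3,-0.8,0,0],
    [0.3,-0.8,0,0],
  ],
)

```text
t: 20.25
eef_pos: [606.6, -64.7, 317.0]
tcp_rot: [3.14, 0.0, 1.54]
ft_force: [0.1, 0.5, 0.3]
opening: 0.675
grip_force: 0.0
```

Request:
carry_out(
  series=[
    [0.2,-0.8,0,0],
    [0,-0.8,0,0],
    [0,-0.8,0,0],
    [0,0,0,0],
    [0,0,0,0],
  ],
)

```text
t: 20.75
eef_pos: [616.0, -183.5, 316.1]
tcp_rot: [-3.142, -0.0, 1.539]
ft_force: [0.5, -0.5, 0.5]
opening: 0.673
grip_force: 0.0
```

Run:
```python
from fit2 import *
s=env.state();print(s['t'],s['eef_pos'],s['tcp_rot'],s['opening'],abs(s['qvel']).max())
C=cal('wrist');im=env.read_camera('wrist');cv2.imwrite('pics/w6.png',im[:,:,::-1]);pickle.dump(C,open('w6.pkl','wb'))
cv2.imwrite('pics/w6c.png',cv2.resize(im[50:250,140:400,::-1],None,fx=3,fy=3,interpolation=cv2.INTER_CUBIC))
```

```text
20.75 [ 616.03354069 -183.53012474  316.06351766] [-3.14157622e+00 -2.81508797e-04  1.53896433e+00] 0.6734415605835204 0.031634944771272086
```

View pics/w6c.png

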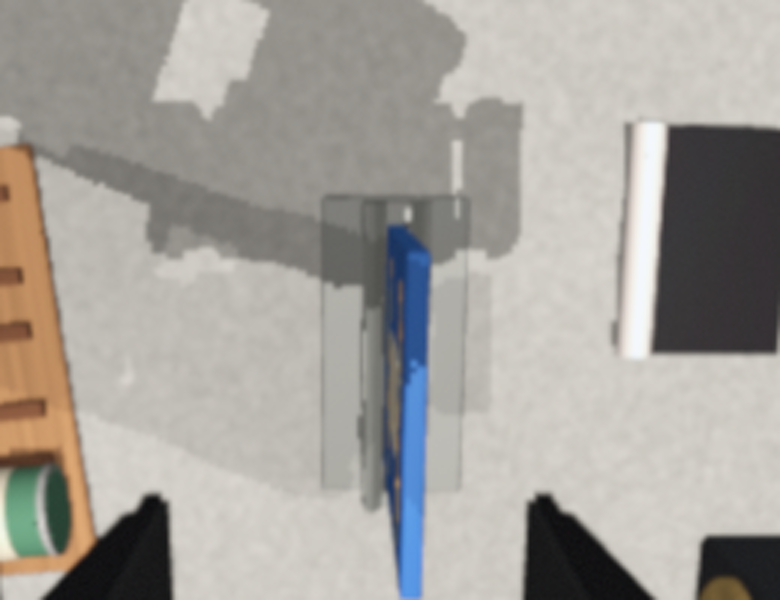

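Run:
```python
from fit2 import *
C=pickle.load(open('w6.pkl','rb'));U=lambda a:np.array(a)/3+[140,50]-.3
im=cv2.imread('pics/w6.png');h=cv2.cvtColor(im,cv2.COLOR_BGR2HSV)
L=[]
for r in range(180,246,6):
    c=np.where((h[r,:,0]>100)&(h[r,:,0]<120)&(h[r,:,1]>150)&(h[r,:,2]>170))[0];c=c[(c>260)&(c<295)]
    if len(c): L.append(((c.min()+c.max()+0)/2,r));print(r,c.min(),c.max())
P=ray(C,L,168);f=np.polyfit(P[:,1],P[:,0],1);print('top line x=%.4f*y+..'%f[0],'yaw',np.degrees(-np.arctan(f[0])),'x at -195',np.polyval(f,-195))
E_=ray(C,U([(420,258),(411.5,597)]),168);print(E_.round(1).tolist(),np.linalg.norm(E_[0]-E_[1]))
print('block z8',ray(C,U([(322,197),(468,197),(322,490),(460,490)]),26)[:,:2].round(1).tolist())
print('left lip strip top45',ray(C,U([(362,200),(386,200),(362,505),(382,508)]),45)[:,:2].round(1).tolist())
print('inner bottom far corner (388,226) z45',ray(C,U([(388,226)]),[45])[:,:2].round(1))
```

```text
180 275 280
186 275 280
192 275 280
198 274 280
204 274 279
210 274 279
216 274 279
222 274 279
228 274 279
234 274 279
240 273 279
top line x=0.0383*y+.. yaw -2.1931860717364042 x at -195 638.3567097151082
[[641.5, -144.3, 168.0], [636.9, -260.1, 168.0]] 115.86975165598548
block z8 [[607.5, -128.3], [673.5, -130.3], [602.2, -267.1], [669.0, -269.3]]
left lip strip top45 [[625.3, -129.6], [635.7, -129.9], [621.3, -268.8], [630.5, -270.6]]
inner bottom far corner (388,226) z45 [[ 636.3 -141.1]]
```

Request:
carry_out(
  series=[
    [0.22,-0.18,0,-0.07],
    [0.21,-0.19,-0.4,0],
    [0,0,-0.8,0],
    [0,0,-0.8,0],
    [0,0,-0.4,0],
  ],
)

```text
t: 21.3
eef_pos: [637.0, -199.4, 192.9]
tcp_rot: [-3.138, -0.001, 1.535]
ft_force: [0.2, 0.4, -0.2]
opening: 0.672
grip_force: 0.0
```

Request:
carry_out(
  series=[
    [0,0,-0.4,0],
    [0,0,-0.4,0],
    [0,0,-0.3,0],
    [0,0,0,0],
    [0,0,0,0],
  ],
)

```text
t: 21.8
eef_pos: [638.2, -201.0, 141.4]
tcp_rot: [3.141, 0.0, 1.534]
ft_force: [0.5, -0.5, 0.3]
opening: 0.677
grip_force: 0.0
```

Request:
carry_out(
  series=[
    [0,0,-0.2,0],
    [0,0,-0.06,0],
    [0,0,0,0],
    [0,0,0,0],
    [0,0,0,0],
  ],
  fingers=0.6,
)

```text
t: 22.3
eef_pos: [638.0, -201.6, 128.1]
tcp_rot: [3.141, 0.0, 1.533]
ft_force: [0.5, 0.1, -0.3]
opening: 0.311
grip_force: 0.0
```

Request:
carry_out(
  series=[
    [0,0,0,0],
    [0,0,0,0],
    [0,0,0,0],
    [0,0,0,0],
    [0,0,0,0],
  ],
  fingers=1,
)

```text
t: 22.8
eef_pos: [637.9, -201.5, 127.9]
tcp_rot: [3.141, 0.0, 1.533]
ft_force: [-0.5, 0.3, 1.2]
opening: 0.082
grip_force: 30.0
```

Request:
carry_out(
  series=[
    [0,0,0,0],
    [0,0,0,0],
    [0,0,0,0],
    [0,0,0,0],
    [0,0,0,0],
  ],
)

```text
t: 23.3
eef_pos: [637.9, -201.5, 127.9]
tcp_rot: [3.141, 0.0, 1.533]
ft_force: [-1.4, 0.1, 1.8]
opening: 0.081
grip_force: 30.0
```

Run:
```python
from fit2 import *
C=pickle.load(open('w6.pkl','rb'));im=cv2.imread('pics/w6.png')
for r in range(130,142):print(r,im[r,280].tolist(),end=' ')
print()
for r in range(244,270):print(r,im[r,276].tolist(),end=' ')
```

```text
130 [96, 86, 81] 131 [103, 77, 64] 132 [110, 69, 46] 133 [126, 73, 39] 134 [149, 86, 45] 135 [163, 97, 53] 136 [167, 101, 55] 137 [163, 98, 54] 138 [155, 92, 50] 139 [145, 85, 45] 140 [143, 83, 44] 141 [143, 83, 45] 
244 [229, 152, 88] 245 [228, 152, 89] 246 [229, 152, 89] 247 [228, 152, 89] 248 [226, 151, 91] 249 [218, 160, 129] 250 [205, 189, 186] 251 [197, 200, 202] 252 [194, 200, 204] 253 [192, 199, 202] 254 [193, 199, 203] 255 [187, 194, 197] 256 [155, 160, 164] 257 [101, 104, 107] 258 [65, 66, 67] 259 [60, 60, 60] 260 [63, 61, 62] 261 [65, 65, 65] 262 [71, 71, 72] 263 [72, 72, 73] 264 [67, 67, 67] 265 [70, 70, 70] 266 [73, 73, 74] 267 [74, 75, 76] 268 [75, 75, 76] 269 [76, 76, 77]
```

Request:
carry_out(
  series=[
    [0,0,0.2,0],
    [0,0,0.3,0],
    [0,0,0.4,0],
    [0,0,0.6,0],
    [0,0,0.3,0],
  ],
)

```text
t: 23.8
eef_pos: [638.5, -201.7, 221.5]
tcp_rot: [3.138, 0.001, 1.533]
ft_force: [0.8, -0.3, -2.2]
opening: 0.084
grip_force: 30.0
```

Request:
carry_out(
  series=[
    [0,0.3,0,0],
    [0,0.6,0,0.4],
    [0,0.8,0,0.4],
    [-0.1,0.8,0,0.4],
    [-0.1,0.8,0,0.4],
  ],
)

```text
t: 24.3
eef_pos: [627.0, -34.1, 217.3]
tcp_rot: [-3.141, -0.001, 1.702]
ft_force: [0.9, -0.4, -3.0]
opening: 0.082
grip_force: 30.0
```

Request:
carry_out(
  series=[
    [-0.2,0.8,0,0.4],
    [-0.2,0.8,0,0.4],
    [-0.2,0.8,0,0.4],
    [-0.2,0.8,0,0.27],
    [-0.2,0.8,0,0],
  ],
)

```text
t: 24.8
eef_pos: [576.4, 165.8, 217.5]
tcp_rot: [-3.141, -0.0, 1.856]
ft_force: [0.4, -0.7, -2.0]
opening: 0.085
grip_force: 30.0
```

Request:
carry_out(
  series=[
    [-0.2,0.8,0,0],
    [-0.1,0.5,0,0],
    [0,0,0,0],
    [0,0,0,0],
    [0,0,0,0],
  ],
)

```text
t: 25.3
eef_pos: [562.7, 228.0, 217.6]
tcp_rot: [-3.141, 0.0, 1.854]
ft_force: [0.3, 0.2, -1.8]
opening: 0.084
grip_force: 30.0
```

Request:
carry_out(
  series=[
    [-0.1,0.3,0,0],
    [-0.1,0.23,-0.2,0],
    [0,0,-0.4,0],
    [0,0,-0.2,0],
    [0,0,0,0],
  ],
)

```text
t: 25.8
eef_pos: [552.0, 254.9, 176.0]
tcp_rot: [-3.139, 0.0, 1.855]
ft_force: [-0.1, 0.9, -1.3]
opening: 0.082
grip_force: 30.0
```

Request:
carry_out(
  series=[
    [0,0,0,0],
    [0,0,0,0],
    [0,0,0,0],
    [0,0,0,0],
    [0,0,0,0],
  ],
)

```text
t: 26.3
eef_pos: [552.9, 254.9, 178.1]
tcp_rot: [3.141, -0.0, 1.855]
ft_force: [0.8, 1.0, -1.6]
opening: 0.083
grip_force: 30.0
```

Run:
```python
from fit2 import *
s=env.state();print(s['t'],s['eef_pos'],s['tcp_rot'],s['opening'],abs(s['qvel']).max())
o=[]
p=s['eef_pos'];a=s['tcp_rot'][2]-np.pi/2;st=(491.3,236.7,np.radians(16.3))
for c,(x0,y0,w,hh,k) in dict(wrist=(120,0,270,384,1.45),side=(180,110,90,125,4.5)).items():
    C=cal(c);im=env.read_camera(c)[:,:,::-1];cv2.imwrite(f'pics/f_{c}.png',im)
    z=cv2.resize(im[y0:y0+hh,x0:x0+w],None,fx=k,fy=k,interpolation=cv2.INTER_CUBIC)
    draw(z,C,[place(q,*st) for q in box(58.5,69.5,-64,64,38)+tinpts((0,0,105))+tinpts((0,-23,67.5))],(0,255,0),k,(x0,y0))
    draw(z,C,[place(q,p[0],p[1],a)+[0,0,p[2]-120] for q in box(-4,4,-60,60,0)],(255,0,255),k,(x0,y0))
    o.append(cv2.copyMakeBorder(z,0,600-z.shape[0],0,0,cv2.BORDER_CONSTANT) if z.shape[0]<600 else z[:600])
cv2.imwrite('pics/pre.png',np.hstack(o)[:, :800]);print(np.hstack(o).shape)
```

```text
26.3 [552.93641704 254.94045516 178.06832629] [ 3.14106864e+00 -2.96707976e-05  1.85461860e+00] 0.08263633502191786 0.003771897693352802
(600, 797, 3)
```

View pics/pre.png

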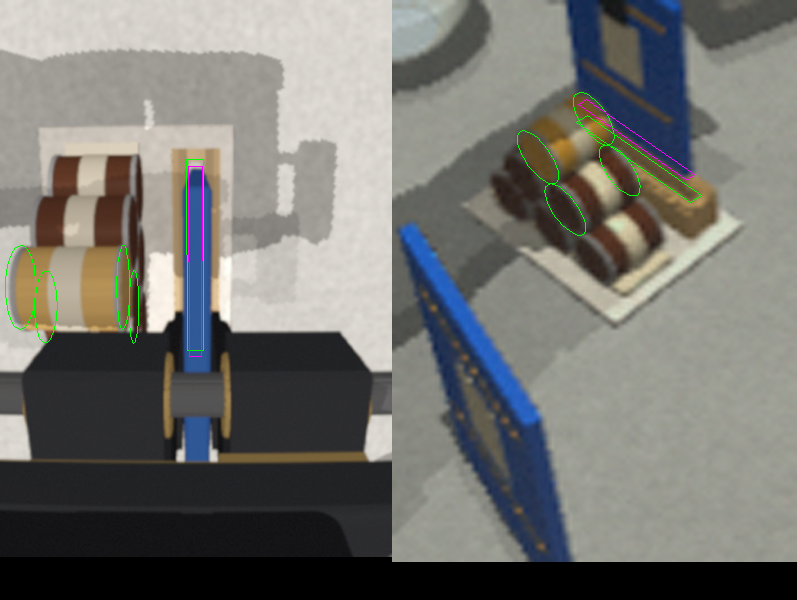

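Request:
carry_out(
  series=[
    [0,0,-0.1,0],
    [0,0,-0.1,0],
    [0,0,-0.1,0],
    [0,0,0,0],
    [0,0,0,0],
  ],
)

```text
t: 26.9
eef_pos: [552.8, 255.0, 162.6]
tcp_rot: [-3.141, 0.0, 1.855]
ft_force: [-0.6, -0.4, -1.1]
opening: 0.081
grip_force: 30.0
```

Request:
carry_out(
  series=[
    [0,0,-0.08,0],
    [0,0,-0.08,0],
    [0,0,-0.04,0],
    [0,0,0,0],
    [0,0,0,0],
  ],
)

```text
t: 27.4
eef_pos: [552.9, 255.0, 152.8]
tcp_rot: [3.142, 0.0, 1.855]
ft_force: [-0.7, -0.0, -0.8]
opening: 0.083
grip_force: 30.0
```

Request:
carry_out(
  series=[
    [0,0,-0.1,0],
    [0,0,-0.1,0],
    [0,0,-0.1,0],
    [0,0,-0.06,0],
    [0,0,0,0],
  ],
)

```text
t: 27.9
eef_pos: [552.6, 254.9, 134.1]
tcp_rot: [-3.141, 0.0, 1.855]
ft_force: [0.7, -0.3, -2.3]
opening: 0.086
grip_force: 30.0
```

Request:
carry_out(
  series=[
    [0,0,-0.05,0],
    [0,0,-0.04,0],
    [0,0,0,0],
    [0,0,0,0],
    [0,0,0,0],
  ],
)

```text
t: 28.4
eef_pos: [552.9, 255.0, 130.4]
tcp_rot: [3.141, 0.0, 1.855]
ft_force: [-0.1, 0.0, -1.5]
opening: 0.081
grip_force: 30.0
```

Request:
carry_out(
  series=[
    [0,0,-0.04,0],
    [0,0,0,0],
    [0,0,0,0],
    [0,0,0,0],
    [0,0,0,0],
  ],
)

```text
t: 28.9
eef_pos: [552.9, 255.0, 128.3]
tcp_rot: [3.141, 0.0, 1.855]
ft_force: [-0.4, 0.2, -2.3]
opening: 0.083
grip_force: 30.0
```

Request:
carry_out(
  series=[
    [0,0,-0.02,0],
    [0,0,0,0],
    [0,0,0,0],
    [0,0,0,0],
    [0,0,0,0],
  ],
)

```text
t: 29.4
eef_pos: [553.0, 255.0, 127.9]
tcp_rot: [3.141, -0.0, 1.855]
ft_force: [-0.7, -0.7, 5.4]
opening: 0.084
grip_force: 30.0
```

Request:
carry_out(
  series=[
    [0,0,0,0],
    [0,0,0,0],
    [0,0,0,0],
    [0,0,0,0],
    [0,0,0,0],
  ],
  fingers=0.5,
)

```text
t: 29.9
eef_pos: [552.8, 255.0, 127.2]
tcp_rot: [3.142, 0.0, 1.855]
ft_force: [-0.6, 0.0, 0.5]
opening: 0.247
grip_force: 0.0
```

Request:
carry_out(
  series=[
    [0,0,0.2,0],
    [0,0,0.4,0],
    [0,0,0.7,0],
    [0,0,0.7,0],
    [0,0,0.7,0],
  ],
)

```text
t: 30.4
eef_pos: [552.7, 254.9, 264.5]
tcp_rot: [3.141, -0.0, 1.855]
ft_force: [0.3, 0.2, 0.2]
opening: 0.252
grip_force: 0.0
```

Request:
carry_out(
  series=[
    [0,-0.7,0.3,0],
    [0,-0.9,0,0],
    [0,-0.9,0,0],
    [0,0,0,0],
    [0,0,0,0],
  ],
)

```text
t: 30.9
eef_pos: [553.0, 129.2, 278.1]
tcp_rot: [3.141, -0.0, 1.853]
ft_force: [1.3, -0.5, 0.1]
opening: 0.252
grip_force: 0.0
```

Run:
```python
from fit2 import *
s=env.state();print(s['t'],s['eef_pos'])
# panel check from side and wrist: blue mask against the model panel
st=(491.3,236.7,np.radians(16.3))
B=np.array([(x,y,z) for x in(60,68) for y in(-60,60) for z in(8,168)],float)
for c in('side','wrist'):
    C=cal(c);im=env.read_camera(c)[:,:,::-1];cv2.imwrite(f'pics/e_{c}.png',im)
    h=cv2.cvtColor(np.ascontiguousarray(im),cv2.COLOR_BGR2HSV);m=(h[...,0]>100)&(h[...,0]<125)&(h[...,1]>130)
    r=np.zeros(m.shape,np.uint8);p=proj(C,place(B,*st));cv2.fillConvexPoly(r,cv2.convexHull(p.astype(np.int32)),1)
    g=cv2.dilate(r,np.ones((25,25)))>0;q=m&g
    for n,k in(('model',r>0),('seen',q)):
        ys,xs=np.where(k);print(c,n,k.sum(),xs.min(),xs.max(),ys.min(),ys.max(),xs.mean().round(1),ys.mean().round(1))
    ys,xs=np.where(q);rr=cv2.minAreaRect(np.c_[xs,ys].astype(np.float32));print(rr)
    if c=='side':
        for k in('gold_tin','green_tin','brown_tin','panel'):print(k,[(round(d['conf'],2),round(d['position'][1]*512),round(d['position'][0]*384)) for d in env.look_for(c,k)])
        print('exp gold',proj(C,place(np.array([[0,0,105.]]),*st)).round())
```

```text
30.9 [552.96055739 129.23151392 278.14182357]
side model 1008 217 247 106 159 232.8 132.4
side seen 437 219 246 108 153 233.9 128.8
((234.51071166992188, 128.95492553710938), (51.95116424560547, 21.356971740722656), 58.392494201660156)
gold_tin [(0.51, 218, 137)]
green_tin [(0.89, 291, 288)]
brown_tin [(0.47, 227, 152)]
panel [(0.97, 205, 203), (0.86, 215, 307), (0.57, 235, 128)]
exp gold [[218. 140.]]
wrist model 2867 278 304 0 116 290.7 57.2
wrist seen 1553 282 304 0 116 295.5 59.0
((293.16241455078125, 57.86515808105469), (20.35709571838379, 116.16519927978516), 1.2188752889633179)
```

```bash
python3 -c "
from cell import env
print(env.job_done())"
```

```text
the job is handed in; nothing more can be done
None
```

The job is handed in at about 31 s: the brown tin is in the gap, the gold tin is the crown, and the blue panel is down in the slot; the last camera check matched all of these to within a few pixels, with the green tin still in the rack.

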